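Crack the seal of a dry box and hold its lid ajar

TASK

The grey dry box on the desk is clamped shut and its lid sticks to the rubber seal. Swing the red clamp lever at its front out and down to its stop, then pull the lid up by its steel bar until the seal lets go, without letting the lid fly open, and hold its front edge about 3 cm above the box rim so that a colleague can slip a fresh drying cartridge in. Finish while still holding the lid there by its bar, and leave the other things on the desk where they are.

Things in the scene. Friction and masses are not known exactly. Their poses are not given: they have to be found in the camera images.
- dry_box: Grey plastic dry box, 160 (x) x 150 (y) x 95 mm high to its rim, with a white lid 12 mm thick with a clear window on top (lid top 107.5 mm above the desk). It stands firmly and does not move. Origin: centre of its underside on the desk; x points from the front (clamp lever, towards the robot) to the hinges at the back, y to the left, z up.
- clamp_pin (a point): Middle of the pin about which the clamp lever swings, in the black block on the box front: at x -96, y 0, z 73 mm in the frame of the box. The pin lies along the y axis of the box.
- clamp_tab (a point): Middle of the flat red finger tab of the clamp lever, 60 mm from the pin. The tab is 26 mm wide along y of the box, 7 mm thick, and runs from 35 to 75 mm from the pin; below it two steel arms and a cross bar 36 mm wide over all reach over the lug of the lid. When shut the lever stands upright (the tab's top at 148 mm above the desk) in front of the lid, 60 mm or more from the lid's bar.
- clamp (a joint): Clamp lever: 0 shut (upright, its cross bar over the lid's lug, so that the lid cannot rise), grows as the tab swings away from the lid, out to the front (-x of the box) and down; 1.25 rad is its stop. It turns with light friction (about 1.2 N at the tab) and stays where it is left.
- lid_angle (a joint): 0 shut, grows as the front edge rises about the hinge at the back (0.1 rad lifts it about 17 mm). The rubber seal holds the shut lid: breaking it takes a pull of about 12 to 20 N straight up at the bar, peaking by 0.02 rad and gone at about 0.04 rad, where the lid kicks up a little; then only its weight (2 to 3 N at the bar) is felt. Let go, it drops onto the seal lip, at about 0.05 rad.
- lid_hinge (a point): Middle of the lid's hinge line (along y of the box): at x +85, y 0, z 99 mm in the frame of the box.
- lid_edge (a point): Middle of the lower front edge of the lid, at the rim when shut, 169 mm in front of the hinge.
- lid: The white lid with its clear window, 162 mm wide (y) and 166 mm deep, 12 mm thick, with its steel bar handle near the front: a round bar 10 mm thick and 84 mm long along y of the box, on two posts, with its axis 34 mm above the lid's top (29 mm clear below it). Origin: on the hinge line; its axes are those of the box when shut.
- bar_mid (a point): Middle of the round bar of the lid's handle, 130 mm in front of the hinge and 141.5 mm above the desk when shut. Its z axis points up out of the lid.
- calculator: Pocket calculator, 75 x 150 x 20 mm, lying on the desk, not to be disturbed. Origin: centre of its underside.
- sticky_pad: Pink sticky-note pad, 50 x 50 x 16 mm, not to be disturbed. Origin: centre of its underside.
- pen_blue: Blue pen, 143 mm long, 11 mm thick, lying on the desk, not to be disturbed. Origin: centre of its underside.
- eraser: Blue and white eraser, 45 x 21 x 13 mm, not to be disturbed. Origin: centre of its underside.
- kraft_drum: Brown card drum with a cork lid, 72 mm wide, 119 mm high, not to be disturbed. Origin: centre of its underside.

How it is judged:
By the outcome, as a careful person would: the job done as asked, in the order asked, and still so for the second after the job is handed in, while the arm keeps its last pose, push and grip.
It also fails if it takes over 48 s, if anything falls off the work surface, if the arm or the gripper's body presses on something with over 40 N, if the wrist force passes 120 N, or if a joint passes its speed limit or range.

ROBOT

A 7-joint arm with a two-finger parallel gripper is mounted at the origin on a cart in front of the work surface, level with it; the furniture and walls round the work are solid. World frame = base frame: x ahead of the robot, y to its left, z up, the work surface at z = 0. Lengths are in m, angles in rad, forces in N, time in s.
With the tool pointing down it reaches from about 0.35 to 0.9 m from the base axis. Payload 7.2 kg.
Tool frame: the origin (TCP) lies at the very end of the fingers, on their centre line; the grasp point (between the pads) lies 19 mm behind it; z points along the fingers, y is the line along which they close (so a half turn about z gives the same grasp; the last joint's range is limited). The gripper opens to 85 mm and grips with 20 to 120 N. Pads are 22 mm wide; open, the fingers measure 114 mm over their backs; the gripper's body (76 mm by 85 mm) begins 54 mm behind the grasp point. The pads swing forward as they close: fully open they stand 13 mm farther back than shut.
Start: joints at [-1.192, 0.411, -0.013, 1.596, 0.006, 1.134, -0.082], TCP at [0.27, 0.564, 0.231] pointing down, gripper open.
Joint ranges: [-2.95, 2.95], [-0.29, 1.99], [-1.47, 1.44], [0.14, 2.54], [-1.03, 4.17], [0.13, 1.85], [-2.86, 2.86]. Speed limits (rad/s): [2.39, 2.39, 3.01, 3.01, 3.14, 3.14, 3.14].

INTERFACE

Orientations are given as a rotation vector (axis times angle).
In Python, from plant import r, optics, nets gives the robot as it stands.
- The arm moves only by the tool jog_arm, never from a script. Its argument "commands" is one flat list of numbers, 7 for each row, row after row: the finger opening in m, from 0 to 0.0854, then the shift along the tool's x, y, z in m, then the turn, a rotation vector about the tool's x, y, z in degrees. In form: [gripper, tx, ty, tz, rx, ry, rz, gripper, tx, ty, tz, rx, ry, rz, ...]. A call has 1 to 12 rows; each row shifts and turns the commanded pose from where the row before left it, along the tool's axes as they then stand; what a row does not reach is not made up. A row lasts 1/10 s, in which the tool goes at most 50 mm and 8.59 degrees, less where a joint would pass 70% of its speed; a pose out of reach is approached as far as the arm can. A call with a gripper value outside its range is refused whole. The fingers move at their own pace and stop on an object; the grip force is fixed at half the most. Time passes only in rows, so rows that do not move let the fingers close. It gives the time, the measured TCP pose, the force, the opening and the grip force at its end, in the units of the state.
- r.observe(): the state, without advancing time (a new reading comes with each control period).
- optics.capture(name): name is "scene" or "side" or "wrist"; returns a dict with "image" (384x512x3 uint8, red, green, blue), "range_z" (384x512 float32, m along the optical axis (not along the pixel's ray), 0 where there is no reading), "vfov" (degrees; the focal length in pixels is half the picture's height over the tangent of half this angle, whatever the lens; pixels are square), "cx", "cy" (the principal point, pixels), "world_to_cam" (4x4, takes a point from world to camera coordinates). Camera axes: x right, y up, looking along -z (the intrinsics and any distortion apply to the point x, -y, -z); pixel columns grow to the right and rows downward; lengths in m; the calibration is good to about 2 mm. The wrist camera is an equidistant fisheye: a pixel r from the principal point sees the ray r / f radians off the axis. A picture is of the moment at which its call begins.
- r.hand_in(): hands the job in; it is judged then, once.
Trained networks look in a picture, given as the dict that the camera call returned (one of the last four; its "shot" number tells which), for a name from the list of things; names that differ only in an ending like _2 or _b are one class to them, and where a whole thing is asked for, a point or a joint stands for the part that bears it (a point fixed in the world has none). Each returns a list of dicts, best first, with "p" (0 to 1); they miss things now and then, are a little off and sometimes report something else, mostly with a low value. They report only what shows in the picture. A call takes as long as a camera call.
- nets.silhouettes(thing, picture): "mask" (384x512 bool, what is visible of it).
- nets.landmark_of(thing, picture): "centre" ([x, y, z] in m, in world coordinates, good to about 4 mm: a listed point, or the origin of a listed thing).
The state is a dict: "t": time; "joints": joint angles; "qd": joint speeds; "joint_efforts": joint torques, N m; "ee_pos": TCP position; "tcp_rot": TCP orientation; "contact_force": force on the tool from outside, world axes, zero at the start; "wrist_torque": the same for the moment, N m; "opening": finger opening in m; "grasp_force": force on a finger pad.
Only numpy, scipy, OpenCV 4.12 (cv2) and the standard library are available. Lean on these libraries where they do the work, as an engineer would, in place of code of your own. Each camera call takes 0.05 s, during which the arm holds its last target. There are 200 camera calls.

## Working session

There is one attempt and no reset: what is moved stays moved. The work goes in short steps, Python scripts to look and compute and a tool call to move; the robot and the scene stay as the last step left them, time stands still between calls to the robot, and variables do not carry over. Pictures are saved under pics/ and viewed, at most 10 in all, crops included, and the job is handed in when it is done.

Besides the shell and the picture viewer there is one more tool, called after "Request:" by a JSON object that holds its "method" and its "body", one argument or row to a line. jog_arm: Moves the arm, as the interface text tells. Its arguments: {"type":"object","properties":{"commands":{"type":"array"}},"required":["commands"]}

```bash
mkdir -p pics; python3 - <<'E'
from plant import r, optics, nets
import cv2, numpy as np
s=r.observe(); print({k:np.round(v,3).tolist() for k,v in s.items()})
for n in ["scene","side"]:
    p=optics.capture(n); cv2.imwrite(f"pics/{n}0.png",p["image"][:,:,::-1])
    for t in ["dry_box","clamp_pin","clamp_tab","lid_hinge","lid_edge","bar_mid","calculator","sticky_pad","pen_blue","eraser","kraft_drum"]:
        l=nets.landmark_of(t,p)
        print(n,t,[(np.round(d["centre"],3).tolist(),round(d["p"],2)) for d in l[:2]])
E
```

```text
{'t': 0.0, 'joints': [-1.192, 0.412, -0.013, 1.597, 0.006, 1.134, -0.082], 'qd': [-0.0, -0.001, -0.0, 0.0, -0.001, -0.001, 0.001], 'joint_efforts': [-0.001, -60.062, 0.682, -29.941, 0.014, 0.011, 0.0], 'ee_pos': [0.27, 0.563, 0.23], 'tcp_rot': [-0.696, -3.063, 0.002], 'contact_force': [0.093, -0.084, 0.028], 'wrist_torque': [-0.041, -0.023, -0.003], 'grasp_force': 0.0, 'opening': 0.086}
scene dry_box [([0.606, -0.012, 0.004], 0.76), ([0.69, -0.014, 0.098], 0.46)]
scene clamp_pin [([0.509, -0.005, 0.073], 0.87)]
scene clamp_tab [([0.51, -0.005, 0.132], 0.7)]
scene lid_hinge [([0.69, -0.015, 0.099], 0.97)]
scene lid_edge [([0.52, -0.011, 0.094], 0.96)]
scene bar_mid [([0.568, -0.009, 0.144], 0.66)]
scene calculator [([0.372, -0.281, -0.002], 0.7)]
scene sticky_pad [([0.414, 0.193, -0.003], 0.61)]
scene pen_blue [([0.376, 0.028, -0.001], 0.7)]
scene eraser [([0.427, 0.317, -0.006], 0.43)]
scene kraft_drum [([0.682, 0.318, -0.003], 0.84), ([0.376, -0.278, 0.001], 0.59)]
side dry_box [([0.61, -0.013, 0.0], 0.76)]
side clamp_pin [([0.511, -0.008, 0.074], 0.87)]
side clamp_tab [([0.509, -0.003, 0.131], 0.65)]
side lid_hinge [([0.691, -0.012, 0.097], 0.77)]
side lid_edge [([0.522, -0.005, 0.094], 0.74)]
side bar_mid [([0.565, -0.01, 0.143], 0.95)]
side calculator [([0.376, -0.279, -0.0], 0.55)]
side sticky_pad [([0.413, 0.19, -0.003], 0.54)]
side pen_blue [([0.374, 0.027, -0.001], 0.41)]
side eraser [([0.429, 0.321, 0.0], 0.59)]
side kraft_drum [([0.682, 0.319, -0.0], 0.9)]
```

```bash
cat > h.py <<'E'
import numpy as np
from scipy.spatial.transform import Rotation as R
def cloud(p):
    h,w=p["range_z"].shape; f=h/2/np.tan(np.radians(p["vfov"])/2)
    v,u=np.mgrid[:h,:w]; z=p["range_z"]
    c=np.stack([(u-p["cx"])/f*z,-(v-p["cy"])/f*z,-z,np.ones_like(z)],-1)
    P=c@np.linalg.inv(p["world_to_cam"]).T
    P[z==0]=np.nan
    return P[...,:3]
E
python3 - <<'E'
from plant import r, optics, nets
from h import *
import cv2
for n in ["scene","side"]:
    p=optics.capture(n); P=cloud(p).reshape(-1,3); C=p["image"].reshape(-1,3).astype(int)
    near=(abs(P[:,1]+.01)<.15)&(P[:,0]>.4)&(P[:,0]<.75)
    lid=near&(abs(P[:,2]-.1075)<.004)
    print(n,"lid",lid.sum(),P[lid].mean(0).round(4),cv2.minAreaRect(P[lid,:2].astype(np.float32)*1000))
    bar=near&(P[:,2]>.135)&(P[:,0]>.54)&(P[:,0]<.60)
    B=P[bar]; print("bar",len(B),B.min(0).round(4),B.max(0).round(4),B.mean(0).round(4),np.degrees(np.arctan(np.polyfit(B[:,1],B[:,0],1)[0])))
    red=near&(C[:,0]>120)&(C[:,1]<70)&(C[:,2]<80)
    T=P[red]; print("tab",len(T),np.percentile(T,[2,50,98],axis=0).round(4).tolist())
E
python3 -c "
import cv2,numpy as np
a=cv2.imread('pics/scene0.png');b=cv2.imread('pics/side0.png')
cv2.imwrite('pics/both.png',cv2.resize(np.hstack([a,b]),(800,300)))"
```

```text
scene lid 1660 [ 0.5975 -0.0213  0.1062] ((596.798095703125, -12.703948974609375), (165.13796997070312, 187.22154235839844), 87.5040054321289)
bar 134 [ 0.5538 -0.0567  0.135 ] [0.567  0.0365 0.1486] [ 0.5595 -0.0131  0.1428] 3.091514008670805
tab 17 [[0.5047, -0.0177, 0.1325], [0.508, -0.0089, 0.1436], [0.51, 0.0015, 0.1485]]
side lid 637 [ 0.5933 -0.0208  0.1051] ((596.5551147460938, -13.838081359863281), (164.42835998535156, 181.21202087402344), 87.75348663330078)
bar 69 [ 0.5529 -0.0583  0.1356] [0.5671 0.0364 0.1464] [ 0.5595 -0.0153  0.1412] 3.14632160152584
tab 8 [[0.505, -0.0179, 0.1404], [0.5072, -0.0084, 0.1437], [0.5089, 0.002, 0.1483]]
```

View pics/both.png

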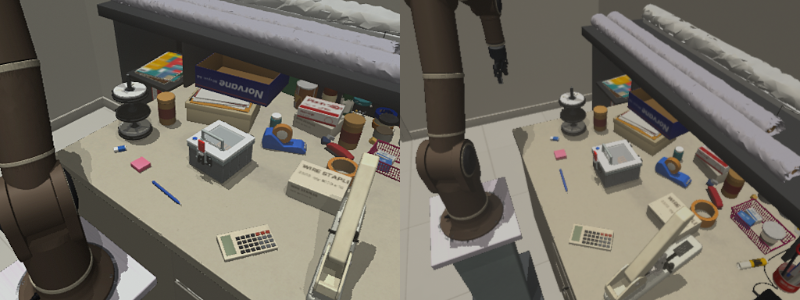

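The pictures show the box at about (210,145) in the scene half and (615,160) in the side half. The red tab is at its front, with the steel bar behind it. The space above the box is clear, and depth agrees with the nets to about 3 mm. I'm moving above the gap between tab and bar.

Request:
{"method": "jog_arm", "body": {
  "commands": [0,-0.0348,-0.0285,0,0,0,0,0,-0.0348,-0.0285,0,0,0,0,0,-0.0348,-0.0285,0,0,0,0,0,-0.0348,-0.0285,0,0,0,0,0,-0.0348,-0.0285,0,0,0,0,0,-0.0348,-0.0285,0,0,0,0,0,-0.0348,-0.0285,0,0,0,0,0,-0.0348,-0.0285,0,0,0,0,0,-0.0348,-0.0285,0,0,0,0,0,-0.0348,-0.0285,0,0,0,0,0,-0.0348,-0.0285,0,0,0,0,0,-0.0348,-0.0285,0,0,0,0]
}}

```text
t: 2.5
ee_pos: [0.4995, 0.0731, 0.2317]
tcp_rot: [0.695, 3.063, 0.001]
contact_force: [1.0, 0.6, 0.3]
opening: -0.0001
grasp_force: 0.0
```

Request:
{"method": "jog_arm", "body": {
  "commands": [0,-0.0348,-0.0285,0,0,0,0,0,-0.0348,-0.0285,0,0,0,0,0,0,0,0,0,0,-7.6,0,0,0,0,0,0,-7.6,0,0,0,0,0,0,-7.6,0,0,0,0,0,0,0,0,0,0,0,0,0,0,0]
}}

```text
$.commands: bad value
```

Request:
{"method": "jog_arm", "body": {
  "commands": [0,-0.0348,-0.0285,0,0,0,0,0,-0.0348,-0.0285,0,0,0,0,0,0,0,0,0,0,-7.6,0,0,0,0,0,0,-7.6,0,0,0,0,0,0,-7.6,0,0,0,0,0,0,0]
}}

```text
t: 3.1
ee_pos: [0.5371, -0.0069, 0.2313]
tcp_rot: [0.074, 3.141, 0.0]
contact_force: [-0.1, -0.4, -0.2]
opening: -0.0004
grasp_force: 0.0
```

```bash
cat > st.py <<'E'
from plant import r
from h import *
s=r.observe(); M=R.from_rotvec(s["tcp_rot"]).as_matrix()
print(s["t"],np.round(s["joints"],2),s["ee_pos"]); print(M.round(3)); print(np.round(s["contact_force"],1))
E
python3 st.py
```

```text
3.1 [-0.29  0.26  0.26  1.82 -0.08  1.07  1.52] [ 0.53707476 -0.00685982  0.23133456]
[[-0.999  0.047  0.   ]
 [ 0.047  0.999  0.   ]
 [-0.     0.    -1.   ]]
[-0.1 -0.4 -0.2]
```

Request:
{"method": "jog_arm", "body": {
  "commands": [0,0,0,0.03,0,0,0,0,0,0,0.03,0,0,0,0,0,0,0.02,0,0,0,0,0,0,0.015,0,0,0,0,0,0,0.005,0,0,0,0,0,0,0,0,0,0]
}}

```text
t: 3.7
ee_pos: [0.5368, -0.0067, 0.1309]
tcp_rot: [-0.08, -3.14, 0.0]
contact_force: [-0.2, -0.6, 0.2]
opening: -0.0004
grasp_force: 0.0
```

Request:
{"method": "jog_arm", "body": {
  "commands": [0,0.0085,0,0,0,0,0,0,0.0085,0,0,0,0,0,0,0.0085,0,-0.001,0,0,0,0,0.0076,0,0.0015,0,0,0,0,0.0076,0,0.0015,0,0,0,0,0.0072,0,0.0035,0,0,0,0,0.0072,0,0.0035,0,0,0,0,0.0063,0,0.0053,0,0,0,0,0.0063,0,0.0053,0,0,0]
}}

```text
t: 4.6
ee_pos: [0.4689, -0.0033, 0.1112]
tcp_rot: [0.077, 3.141, 0.0]
contact_force: [1.4, -0.7, 0.9]
opening: 0.0005
grasp_force: 0.5
```

```bash
python3 - <<'E'
from plant import r, optics, nets
from h import *
import cv2
p=optics.capture("scene"); P=cloud(p)
print(p["world_to_cam"].shape,[ (np.round(d["centre"],3).tolist(),round(d["p"],2)) for d in nets.landmark_of("clamp_tab",p)[:2]])
cv2.imwrite("pics/a.png",cv2.resize(p["image"][90:270,180:420,::-1],None,fx=3,fy=3))
E
python3 st.py
```

```text
(4, 4) [([0.462, -0.004, 0.108], 0.39)]
4.7 [-0.3   0.3   0.24  2.11 -0.1   0.75  1.53] [ 0.46774404 -0.00341154  0.11066756]
[[-0.999  0.049 -0.003]
 [ 0.049  0.999 -0.   ]
 [ 0.003 -0.    -1.   ]]
[ 0.6 -0.2 -0.1]
```

View pics/a.png

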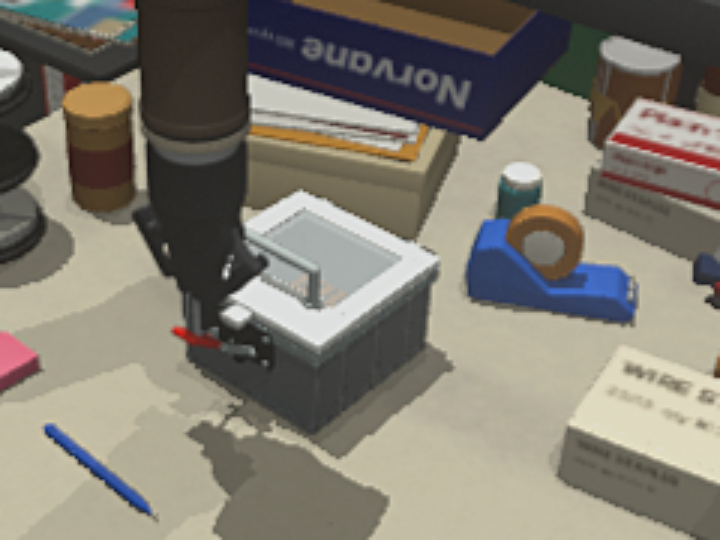

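The lever is out to about 1 rad, with the red tab at (195,335) and the fingers on top of it. Next I press it down to the stop.

Request:
{"method": "jog_arm", "body": {
  "commands": [0,0.0022,0,0.003,0,0,0,0,0.002,0,0.004,0,0,0,0,0.002,0,0.004,0,0,0,0,0.0015,0,0.0035,0,0,0]
}}

```text
t: 5.1
ee_pos: [0.4615, -0.003, 0.0968]
tcp_rot: [-0.077, -3.14, 0.0]
contact_force: [-0.8, 0.3, 0.9]
opening: -0.0
grasp_force: 0.5
```

Request:
{"method": "jog_arm", "body": {
  "commands": [0,0,0,0.001,0,0,0,0,0,0,0.001,0,0,0]
}}

```text
t: 5.3
ee_pos: [0.4617, -0.003, 0.0951]
tcp_rot: [-0.077, -3.14, 0.0]
contact_force: [-0.2, 0.3, 4.4]
opening: 0.0002
grasp_force: 1.6
```

Request:
{"method": "jog_arm", "body": {
  "commands": [0,0,0,0.001,0,0,0,0,0,0,0.001,0,0,0]
}}

```text
t: 5.5
ee_pos: [0.4616, -0.003, 0.094]
tcp_rot: [-0.077, -3.14, -0.001]
contact_force: [-6.5, -0.8, 21.9]
opening: 0.0004
grasp_force: 9.3
```

Request:
{"method": "jog_arm", "body": {
  "commands": [0,0,0,-0.01,0,0,0,0,0,0,-0.03,0,0,0,0,0,0,-0.045,0,0,0,0.085,0,0,-0.035,0,0,8.2,0.085,0,0,0,0,0,8.2,0.085,0,0,0,0,0,8.2,0.085,0,0,0,0,0,8.2,0.085,0,0,0,0,0,8.2,0.085,0,0,0,0,0,8.2,0.085,0,0,0,0,0,8.2,0.085,0,0,0,0,0,8.2,0.085,0,0,0,0,0,8.2]
}}

```text
t: 6.7
ee_pos: [0.4618, -0.0031, 0.2134]
tcp_rot: [1.954, 2.459, 0.0]
contact_force: [0.1, -0.3, -1.1]
opening: 0.0852
grasp_force: 0.0
```

Request:
{"method": "jog_arm", "body": {
  "commands": [0.085,0,0,0,0,0,8.2,0.085,0,0,0,0,0,8.0,0.085,0,0.03,0,0,0,0,0.085,0,0.03,0,0,0,0,0.085,0,0.03,0,0,0,0,0.085,0,0.013,0,0,0,0,0.085,0,0,0,0,0,0]
}}

```text
t: 7.4
ee_pos: [0.566, -0.0082, 0.2129]
tcp_rot: [2.274, 2.166, -0.001]
contact_force: [-0.4, 0.3, 0.6]
opening: 0.0855
grasp_force: 0.0
```

```bash
python3 - <<'E'
from plant import r, optics, nets
from h import *
import cv2
p=optics.capture("side")
for t in ["clamp_tab","bar_mid"]: print(t,[(np.round(d["centre"],3).tolist(),round(d["p"],2)) for d in nets.landmark_of(t,p)[:2]])
P=cloud(p).reshape(-1,3); C=p["image"].reshape(-1,3).astype(int)
red=(abs(P[:,1])<.06)&(P[:,0]>.4)&(P[:,0]<.6)&(C[:,0]>120)&(C[:,1]<70)&(C[:,2]<80)
print(np.percentile(P[red],[2,50,98],axis=0).round(4).tolist())
w=optics.capture("wrist")
for t in ["bar_mid","clamp_tab"]: print(t,[(np.round(d["centre"],3).tolist(),round(d["p"],2)) for d in nets.landmark_of(t,w)[:2]])
cv2.imwrite("pics/b.png",np.hstack([cv2.resize(p["image"][130:290,200:380,::-1],(432,384)),w["image"][:,:,::-1]])[:, :800])
E
python3 st.py
```

```text
clamp_tab [([0.451, -0.004, 0.091], 0.67), ([0.429, 0.319, -0.0], 0.2)]
bar_mid [([0.565, -0.009, 0.144], 0.93), ([0.523, -0.005, 0.094], 0.55)]
[[0.4403, -0.0158, 0.0841], [0.4562, -0.0053, 0.0919], [0.474, 0.0059, 0.0969]]
bar_mid [([0.559, -0.011, 0.142], 0.82), ([0.516, -0.009, 0.093], 0.56)]
clamp_tab [([0.454, -0.007, 0.09], 0.75)]
7.7 [-0.42  0.34  0.44  1.79 -0.17  1.05  0.04] [ 0.56394234 -0.00798809  0.21345264]
[[ 0.049  0.999  0.   ]
 [ 0.999 -0.049  0.   ]
 [ 0.     0.    -1.   ]]
[ 0.5 -0.2 -0.2]
```

View pics/b.png

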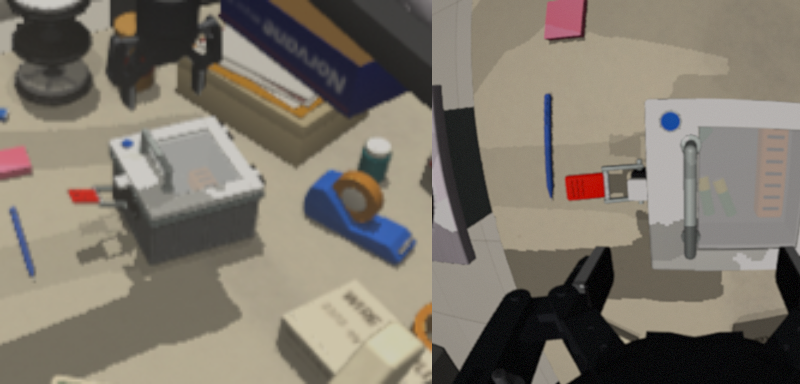

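The side view shows the lever at its stop, with the tab at (82,196) and z about 92 mm as expected. The wrist view shows the bar at (690,195), midway between the finger lines. I'm descending and gripping.

Request:
{"method": "jog_arm", "body": {
  "commands": [0.085,-0.002,0,0.025,0,0,0,0.085,0,0,0.03,0,0,0,0.085,0,0,0.02,0,0,0,0.085,0,0,0.012,0,0,0,0.085,0,0,0.003,0,0,0,0.03,0,0,0,0,0,0]
}}

```text
t: 8.3
ee_pos: [0.5646, -0.0101, 0.1235]
tcp_rot: [2.275, 2.166, 0.0]
contact_force: [0.3, -0.9, -0.7]
opening: 0.0733
grasp_force: 0.0
```

Request:
{"method": "jog_arm", "body": {
  "commands": [0.03,0,0,0,0,0,0,0.03,0,0,0,0,0,0,0.02,0,0,0,0,0,0,0.015,0,0,0,0,0,0,0.012,0,0,0,0,0,0]
}}

```text
t: 8.8
ee_pos: [0.5614, -0.0099, 0.1229]
tcp_rot: [-2.272, -2.163, 0.006]
contact_force: [-10.9, 0.7, 6.1]
opening: 0.0118
grasp_force: 5.4
```

Request:
{"method": "jog_arm", "body": {
  "commands": [0.014,0,-0.002,0,0,0,0,0.014,0,-0.0015,0,0,0,0,0.011,0,0,0,0,0,0,0.005,0,0,0,0,0,0,0,0,0,0,0,0,0,0,0,0,0,0,0,0,0,0,0,0,0,0,0]
}}

```text
t: 9.5
ee_pos: [0.5602, -0.0098, 0.1233]
tcp_rot: [-2.274, -2.165, 0.001]
contact_force: [-4.4, 0.5, 5.1]
opening: 0.0077
grasp_force: 58.5
```

```bash
python3 st.py
```

```text
9.5 [-0.38  0.44  0.41  1.89 -0.23  0.86  0.09] [ 0.56023845 -0.00981922  0.1233436 ]
[[ 0.049  0.999 -0.002]
 [ 0.999 -0.049  0.   ]
 [ 0.    -0.002 -1.   ]]
[-4.4  0.5  5.1]
```

Request:
{"method": "jog_arm", "body": {
  "commands": [0,0,0.0001,-0.00065,0.29,0,0,0,0,0.0001,-0.00065,0.29,0,0,0,0,0.0001,-0.00065,0.29,0,0,0,0,0.0001,-0.00065,0.29,0,0]
}}

```text
t: 9.9
ee_pos: [0.5601, -0.0098, 0.1242]
tcp_rot: [-2.263, -2.155, 0.026]
contact_force: [-1.4, 1.0, -16.2]
opening: 0.0075
grasp_force: 58.3
```

Request:
{"method": "jog_arm", "body": {
  "commands": [0,0,0.0001,-0.00065,0.29,0,0,0,0,0.0001,-0.00065,0.29,0,0,0,0,0.0001,-0.00065,0.29,0,0,0,0,0.0001,-0.00065,0.29,0,0]
}}

```text
t: 10.3
ee_pos: [0.5614, -0.0099, 0.1288]
tcp_rot: [-2.253, -2.145, 0.045]
contact_force: [-7.2, 0.7, -3.1]
opening: 0.0078
grasp_force: 59.6
```

Request:
{"method": "jog_arm", "body": {
  "commands": [0,0,0.0002,-0.0013,0.573,0,0,0,0,0.0002,-0.0013,0.573,0,0,0,0,0.0002,-0.0013,0.573,0,0,0,0,0.0002,-0.0013,0.573,0,0,0,0,0.0002,-0.0013,0.573,0,0,0,0,0.0002,-0.0013,0.573,0,0,0,0,0.0002,-0.0013,0.573,0,0]
}}

```text
t: 11.0
ee_pos: [0.5643, -0.0101, 0.1389]
tcp_rot: [-2.215, -2.11, 0.116]
contact_force: [-6.0, 0.6, 0.5]
opening: 0.0081
grasp_force: 59.9
```

Request:
{"method": "jog_arm", "body": {
  "commands": [0,0,0.0002,-0.0013,0.573,0,0,0,0,0.0002,-0.0013,0.573,0,0,0,0,0.0002,-0.0013,0.573,0,0,0,0,0.0002,-0.0013,0.573,0,0,0,0,0.0002,-0.0013,0.573,0,0,0,0,0.0002,-0.0013,0.573,0,0,0,0,0,0,0,0,0]
}}

```text
t: 11.7
ee_pos: [0.5671, -0.0102, 0.1466]
tcp_rot: [-2.182, -2.078, 0.176]
contact_force: [-5.9, -0.1, 1.6]
opening: 0.0077
grasp_force: 60.0
```

```bash
python3 st.py; python3 - <<'E'
from plant import r, optics, nets
from h import *
import cv2
im=[]
for n in ["scene","side"]:
    p=optics.capture(n)
    for t in ["lid_edge","bar_mid","lid_hinge","clamp_tab"]: print(n,t,[(np.round(d["centre"],3).tolist(),round(d["p"],2)) for d in nets.landmark_of(t,p)[:2]])
    im.append(cv2.resize(p["image"][110:290,180:380,::-1],(400,360)))
cv2.imwrite("pics/c.png",np.hstack(im))
E
```

```text
11.7 [-0.35  0.52  0.41  1.71 -0.23  1.13  0.1 ] [ 0.56708459 -0.01019376  0.14660462]
[[ 0.049  0.985 -0.168]
 [ 0.999 -0.048  0.009]
 [ 0.001 -0.168 -0.986]]
[-5.9 -0.1  1.6]
scene lid_edge [([0.521, -0.011, 0.124], 0.66)]
scene bar_mid [([0.576, -0.009, 0.166], 0.96), ([0.456, -0.004, 0.095], 0.45)]
scene lid_hinge [([0.691, -0.02, 0.1], 0.82)]
scene clamp_tab [([0.452, -0.007, 0.09], 0.71)]
side lid_edge [([0.525, -0.006, 0.123], 0.63)]
side bar_mid [([0.575, -0.009, 0.17], 0.66)]
side lid_hinge [([0.691, -0.009, 0.098], 0.76)]
side clamp_tab [([0.449, -0.003, 0.092], 0.43)]
```

View pics/c.png

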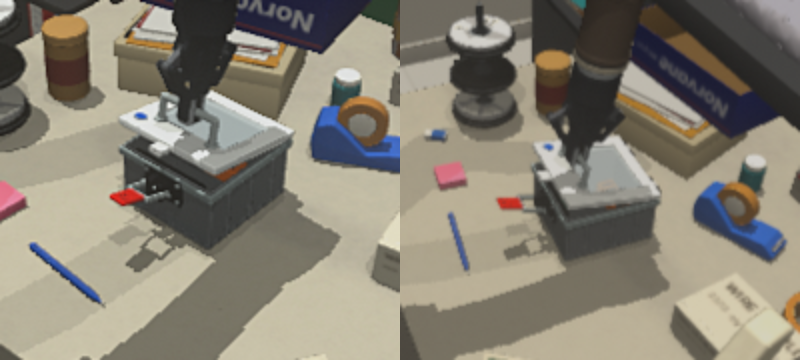

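The lid edge is about 30 mm above the rim. The fingers hold the bar at (200,105) in the left half, and the lever is still down at (130,197). I'm handing in.

```bash
python3 -c "
from plant import r
print(r.hand_in())"
```

```text
the job is handed in; nothing more can be done
None
```

The clamp lever is down at its stop, the seal is broken without the lid flying open, and the arm is holding the lid by its bar with the front edge about 30 mm above the rim; handed in at about 12 s, with no contact with the other things on the desk.

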